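# Raise the screened test box's lid with its lifting lever

## Task

Open the screened test box so that the technician can get at the receiver board inside: with the fingertips gently push the sliding latch's black thumb piece across until the latch is clear of the lid, then press the red pad of the lifting lever smoothly and gently down as far as it goes, so that the lever raises the heavy lid, and never let the lid drop. Lift the lid by the lever alone, without touching the lid, pinch nothing, and leave the other things on the bench where they are. Finish while holding: the program ends with the fingers still pressing the lever down and the lid standing open.

Things in the scene. Friction and masses are not known exactly. Their poses are not given: they have to be found in the camera images.
- testbox: Bare aluminium screened test box, 220 (x) by 280 (y) by 120 mm high, bolted to the bench, its lid closed on top (lid top 136 mm above the bench). Origin: centre of its underside, on the bench. Its axes: x from the latch face (front, towards the robot) to the hinge (back), y to the left as the robot sees it, z up. The lid lifter with its lever is on the right side (-y), the latch on the front face. It stands at a different place and yaw each time.
- latch (a joint): Travel of the sliding latch in m: starts near 0 (0 to 0.006), its hook tab over the lid's keeper ear so that the lid is locked; 0.045 is its end stop, moving along the box's +y (to the left). The lid is free from about 0.026 on; fully across is 0.034 or more. About 2 N of friction, no spring: it stays where it is left. It has no catch.
- thumb_top (a point): Centre of the top of the latch's black thumb piece, an upright block 22 mm (box x) by 12 mm (box y), standing 34 mm above the steel slide, its top 170 mm above the bench; its centre is 41 mm in front of the lid's front edge. Its right-hand face (box -y) is free to push on; the slide under it is 30 mm wide (box y) and 34 mm (box x), its top 34 mm below this point. The point moves with the latch.
- lever (a joint): Lifting lever's angle in rad: 0 at rest, long arm up (pad top 221 mm above the bench); 0.60 at its firm lower stop (pad top 101 mm). It turns about the fulcrum pin, along the box's y. With the latch open, pressing takes 5 to 12 N at the pad, falling to 3 to 5 N near the stop; released, lid and return spring drive it back to 0. With the latch shut it hardly moves.
- pad_top (a point): Centre of the top face of the red press pad at the end of the lever's long arm: 52 mm along the lever by 40 mm wide (box y), 10 mm thick. At rest the pad is tilted 0.30 rad, its front end higher, and at the lower stop 0.30 rad the other way. The point moves with the lever on an arc of radius 204 mm about the fulcrum.
- fulcrum (a point): Middle of the lever's pivot pin, on the right side of the box, 142 mm above the bench; fixed to the box at box x 0, y -170 mm. The pad point lies 188 mm in front of it (box -x) and 79 mm higher when the lever rests, 200 mm in front and 41 mm lower at the lower stop.
- lid (a joint): Angle of the hinged lid in rad: 0 closed, growing as its front edge rises; about 0.79 when the lever is at its lower stop. The grey lid (227 by 284 by 14 mm, 0.7 to 1.1 kg) hinges along the box's back edge; the roller on the lever's short arm lifts it by a steel lug on its right edge. Nothing holds it up but the lever.
- lid_front (a point): Middle of the top of the lid's front edge, 136 mm above the bench when closed; moves with the lid. The robot must not touch the lid.
- tee: Steel coaxial tee adapter lying on the bench in front of the box, 46 by 38 mm, 15 mm high; origin under its centre. Leave it alone.
- spool: Metal spool of solder standing on the bench in front of the box, 54 mm across, 38 mm high; origin: centre of its underside. Leave it alone.
- driver: Small screwdriver with a blue handle lying on the bench in front of the box, 160 mm long, its tip along its own x; origin: under the tool. Leave it alone.
- meter: Grey hand-held multimeter lying on its back, 165 by 80 by 34 mm; origin: centre of its underside. Leave it alone.
- spray: White and yellow spray can with a red nozzle, 52 mm across, 180 mm high, standing; origin: centre of its underside. Leave it alone.
- jar: Clear jar with a blue lid, 72 mm across, 85 mm high, standing; origin: centre of its underside. Leave it alone.
- tub: Open white plastic tub, 90 mm across, 95 mm high, standing; origin: centre of its underside. Leave it alone.

How it is judged:
By the outcome, as a careful person would: the job done as asked, in the order asked, and still so for the second after the job is handed in, while the arm keeps its last pose, push and grip.
It also fails if it takes over 48 s, if anything falls off the work surface, if the arm or the gripper's body presses on something with over 40 N, if the wrist force passes 120 N, or if a joint passes its speed limit or range.

## Robot

A 7-joint arm with a two-finger parallel gripper is mounted at the origin on the work surface. World frame = base frame: x ahead of the robot, y to its left, z up, the work surface at z = 0. Lengths are in mm, angles in rad, forces in N, time in s.
With the tool pointing down it reaches from about 425 to 950 mm from the base axis. Payload 4.7 kg.
Tool frame: the origin (TCP) lies midway between the tips of the shut fingers; the grasp point (between the pads) lies 19 mm behind it (bot.tcp_to_grasp is the distance from the TCP to the grasp point, in mm); z points along the fingers, x is the direction in which the jaws open and shut, and the axes are right-handed (so a half turn about z gives the same grasp; the last joint's range is limited). The gripper opens to 85 mm and grips with 20 to 120 N. Pads are 22 mm wide; open, the fingers measure 114 mm over their backs; the gripper's body (76 mm by 85 mm) begins 54 mm behind the grasp point. The pads swing forward as they close: fully open they stand 13 mm farther back than shut.
Start: joints at [-0.029, 0.469, -0.049, 1.532, 0.024, 1.141, -0.082], TCP at [675.017, 0.046, 231.335] pointing down, gripper open.
Joint ranges: [-2.59, 2.59], [-0.33, 1.99], [-1.39, 1.29], [0.1, 2.45], [-1.04, 4.18], [0.21, 1.99], [-2.66, 2.66]. Speed limits (rad/s): [2.57, 2.57, 3.14, 3.14, 3.14, 3.14, 3.14].

## Interface

Orientations are given as a unit quaternion [w, x, y, z].
In Python, from station import bot, cams gives the robot as it stands.
- The arm moves only by the tool move_arm, never from a script. Its argument "targets" is a list of rows, each a list of 7 numbers: the turn, a rotation vector about the tool's x, y, z in degrees, then the shift along the tool's x, y, z in m, then the opening, from 0 (shut) to 1 (fully open). A call has exactly 5 rows; each row shifts and turns the commanded pose from where the row before left it, along the tool's axes as they then stand; what a row does not reach is not made up. A row lasts 1/12 s, in which the tool goes at most 41.7 mm and 7.16 degrees, less where a joint would pass 70% of its speed; a pose out of reach is approached as far as the arm can. A call with a gripper value outside its range is refused whole. The fingers move at their own pace and stop on an object; the grip force is fixed at half the most. Time passes only in rows, so rows that do not move let the fingers close, or fill a call up. It gives the time, the measured TCP pose, the force and the opening at its end, in the units of the state.
- bot.get_obs(): the state, without advancing time (a new reading comes with each control period).
- cams.camera(name): name is "scene" or "side" or "wrist"; returns (picture, depth): 480x640x3 uint8, blue, green, red; 480x640 float32, mm along the optical axis (not along the pixel's ray), 0 where there is no reading.
- cams.camera_model(name): a dict with "vfov" (degrees; the focal length in pixels is half the picture's height over the tangent of half this angle, whatever the lens; pixels are square), "cx", "cy" (the principal point, pixels), "R" (3x3) and "t" (3): a world point X has camera coordinates R X + t. Camera axes: x right, y down, z forward; pixel columns grow to the right and rows downward; lengths in mm; the calibration is good to about 2 mm. A picture is of the moment at which its call begins: read the wrist's pose just before it. camera_model takes no time and is no camera call; for the wrist camera it gives the pose at the moment of the call.
- bot.hand_in(): hands the job in, once; it reports no verdict.
The state is a dict: "clock": time; "joint_positions": joint angles; "qvel": joint speeds; "tau": joint torques, N m; "ee_pos": TCP position; "ee_rot": TCP orientation; "ft_force": force on the tool from outside, world axes, zero at the start; "ft_torque": the same for the moment, N m; "width": finger opening in mm.
Only numpy, scipy, OpenCV 4.12 (cv2) and the standard library are available. Lean on these libraries where they do the work, as an engineer would, in place of code of your own. Each camera call takes 0.05 s, during which the arm holds its last target.

## Working session

There is one attempt and no reset: what is moved stays moved. The work goes in short steps, Python scripts to look and compute and a tool call to move; the robot and the scene stay as the last step left them, time stands still between calls to the robot, and variables do not carry over. Pictures are saved under pics/ and viewed, and the job is handed in when it is done.

Besides the shell and the picture viewer there is one more tool, called after "Request:" by a JSON object that holds its "api" and its "payload", one argument or row to a line. move_arm: Moves the arm, as the interface text tells. Its arguments: {"type":"object","properties":{"targets":{"type":"array","items":{"type":"array","items":{"type":"number"}}}},"required":["targets"]}

```bash
ls; mkdir -p pics; python3 - <<'E'
from station import bot,cams
import cv2
for n in ("scene","side"):
    p,d=cams.camera(n); cv2.imwrite(f"pics/{n}0.png",p)
    import numpy as np; np.save(f"pics/{n}0.npy",d)
    print(n,cams.camera_model(n))
o=bot.get_obs(); print(o)
E
```

```text
pics
scene {'vfov': 47.61572553532451, 'cx': 306.5391618205363, 'cy': 237.51566144222375, 'R': array([[ 0.46262339,  0.88647399,  0.01197754],
       [ 0.73200759, -0.37432072, -0.56925292],
       [-0.50014447,  0.27211737, -0.82207521]]), 't': array([-293.66594562, -336.70639043, 1780.35354834])}
side {'vfov': 55.0549121326127, 'cx': 318.5825970014939, 'cy': 236.82616304303502, 'R': array([[ 0.72215591, -0.69160799,  0.01300887],
       [-0.36908881, -0.40116042, -0.83835778],
       [ 0.58503359,  0.6006236 , -0.54496514]]), 't': array([-435.12497485,  330.74324658,  854.69968489])}
{'clock': 0.1, 'joint_positions': array([-0.02893951,  0.46939752, -0.04860103,  1.53359122,  0.0240948 ,
        1.14102392, -0.08229846]), 'qvel': array([ 9.54084362e-04, -1.74497001e-03, -1.57642403e-03, -2.55120928e-03,
        1.40955044e-03, -2.82209903e-04, -8.94505835e-05]), 'tau': array([ 5.33060393e-04, -5.11518788e+01, -4.69155551e-02, -2.38390929e+01,
        1.07741368e-02,  4.46335340e-03,  2.13932526e-05]), 'ee_pos': array([6.74458586e+02, 4.44961006e-02, 2.30334530e+02]), 'ee_rot': array([ 2.90444516e-05,  9.99999579e-01,  3.68434156e-05, -9.16860628e-04]), 'ft_force': array([-0.05103972, -0.13160727,  0.10676008]), 'ft_torque': array([-0.00454191,  0.0156622 , -0.00271209]), 'width': 85.64237041815598}
```

View pics/scene0.png

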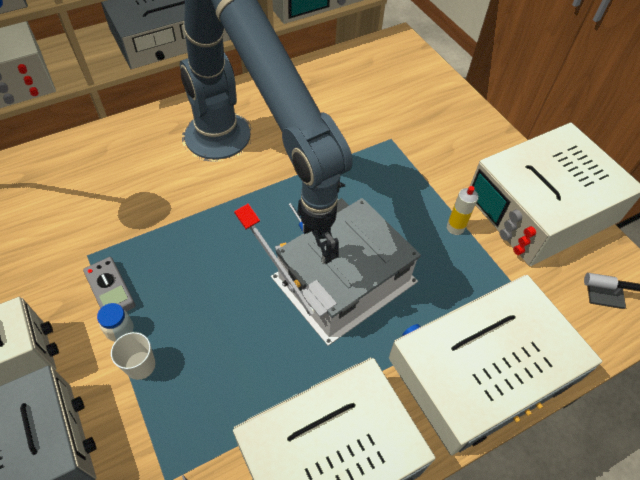

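View pics/side0.png

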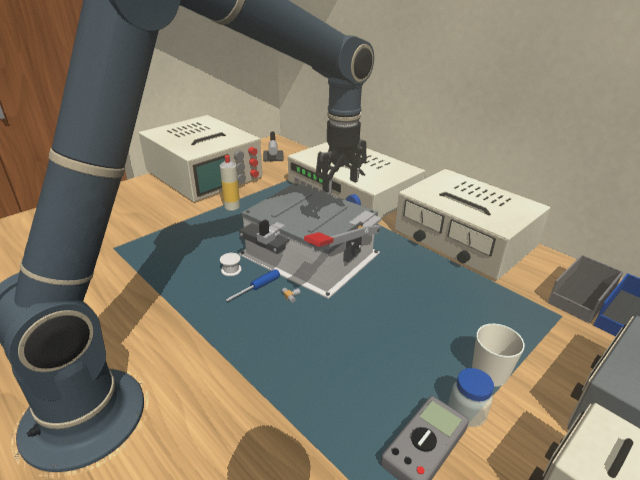

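The scene view shows the red pad at about (247,217) and the box lid around (345,250). The side view shows the pad at (318,239), the black thumb piece at (264,228), and the spool, driver and tee in front of the box. Next I'll measure positions.

```bash
cat > h.py <<'E'
import numpy as np, cv2
def cloud(d,m):
    f=240/np.tan(np.radians(m['vfov'])/2)
    v,u=np.mgrid[0:480,0:640]
    P=np.stack([(u-m['cx'])/f*d,(v-m['cy'])/f*d,d],-1)
    return (P-m['t'])@m['R']
E
python3 - <<'E'
from station import bot,cams
from h import *
for n in ("scene","side"):
    p=cv2.imread(f"pics/{n}0.png"); d=np.load(f"pics/{n}0.npy"); W=cloud(d,cams.camera_model(n))
    hsv=cv2.cvtColor(p,cv2.COLOR_BGR2HSV)
    ok=(d>0)
    roi=(W[...,0]>450)&(W[...,0]<1000)&(abs(W[...,1])<350)
    red=((hsv[...,0]<8)|(hsv[...,0]>172))&(hsv[...,1]>150)&(hsv[...,2]>90)&ok&roi&(W[...,2]>190)
    q=W[red]; print(n,'red',len(q),np.median(q,0),q.min(0),q.max(0))
    r=cv2.minAreaRect(q[:,:2].astype(np.float32)); print(r)
    lid=ok&roi&(abs(W[...,2]-136)<5)&(hsv[...,1]<80)
    lid=cv2.morphologyEx(lid.astype(np.uint8),cv2.MORPH_OPEN,np.ones((5,5)))
    nn,l,s,c=cv2.connectedComponentsWithStats(lid); i=1+np.argmax(s[1:,4])
    q=W[l==i]; print('lid',len(q),q.mean(0),cv2.minAreaRect(q[:,:2].astype(np.float32)))
    th=ok&roi&(abs(W[...,2]-168)<5)&(hsv[...,2]<70)
    th=cv2.morphologyEx(th.astype(np.uint8),cv2.MORPH_OPEN,np.ones((2,2)))
    nn,l,s,c=cv2.connectedComponentsWithStats(th)
    for i in range(1,nn): 
        if s[i,4]>5: q=W[l==i];print('th',s[i],np.round(q.mean(0),1),np.ptp(q,0))
    big=cv2.resize(p[180:300,200:440] if n=='side' else p[180:360,220:440],None,fx=3,fy=3,interpolation=cv2.INTER_CUBIC)
    cv2.imwrite(f"pics/{n}0z.png",big)
E
```

```text
scene red 347 [ 508.20050334 -101.10738725  220.22719593] [ 480.74667139 -122.97585997  201.040335  ] [535.21069101 -77.27999511 232.3419207 ]
((507.59100341796875, -100.34805297851562), (51.12895202636719, 41.202186584472656), 8.531594276428223)
lid 3375 [ 963.4574927  -187.61475508  137.09779299] ((963.8270263671875, -179.52992248535156), (71.93424224853516, 299.6343994140625), 0.016358928754925728)
side red 248 [ 492.71255192 -107.97877216  222.96766753] [ 473.55984332 -124.28855661  205.84948237] [528.83986971 -80.33151499 231.65907958]
((500.7188415527344, -101.67436981201172), (52.21356201171875, 39.46495819091797), 7.847376823425293)
lid 3974 [659.47093382  98.64520081 136.90871881] ((647.3056640625, 84.89070892333984), (266.5141296386719, 312.120849609375), 9.6425199508667)
th [260 221  10   6  41] [506.2  92.7 164.9] [52.87591402 40.263279   38.58719484]
```

View pics/scene0z.png

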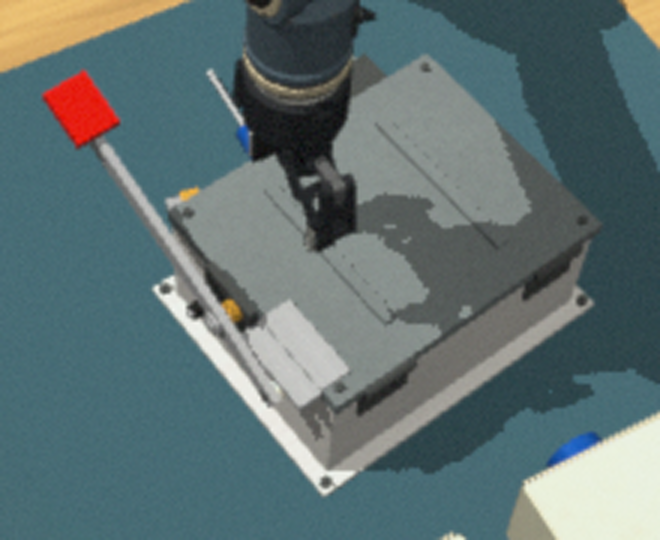

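View pics/side0z.png

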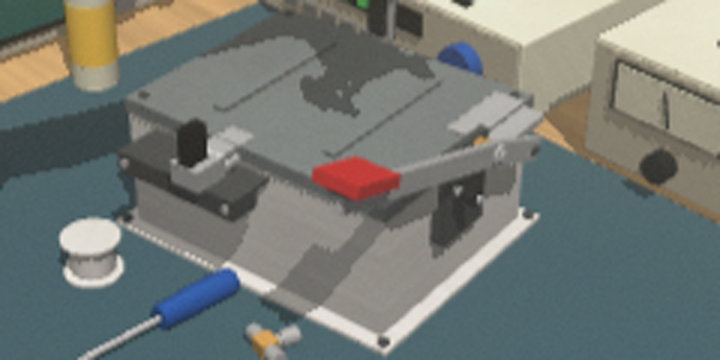

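```bash
python3 - <<'E'
from station import bot,cams
from h import *
A=[];TH=[]
for n in ("scene","side"):
    p=cv2.imread(f"pics/{n}0.png"); d=np.load(f"pics/{n}0.npy"); W=cloud(d,cams.camera_model(n))
    hsv=cv2.cvtColor(p,cv2.COLOR_BGR2HSV)
    m=(d>0)&(abs(W[...,2]-136)<5)&(W[...,0]>500)&(W[...,0]<820)&(W[...,1]>-90)&(W[...,1]<290)&(hsv[...,1]<80)
    m=cv2.morphologyEx(m.astype(np.uint8),cv2.MORPH_OPEN,np.ones((3,3)))
    nn,l,s,c=cv2.connectedComponentsWithStats(m)
    i=1+np.argmax(s[1:,4]);q=W[l==i];
    for yaw in (7,8,9,10,11):
        a=np.radians(yaw);b=q[:,:2]@np.array([[np.cos(a),-np.sin(a)],[np.sin(a),np.cos(a)]])
        # sharpness: left edge y per x bin, front edge x per y bin
        ly=[np.percentile(b[abs(b[:,0]-x)<8,1],99) for x in np.percentile(b[:,0],[15,30,50,70,85])]
        fx=[np.percentile(b[abs(b[:,1]-y)<8,0],1) for y in np.percentile(b[:,1],[15,30,50,70,85])]
        bx=[np.percentile(b[abs(b[:,1]-y)<8,0],99) for y in np.percentile(b[:,1],[15,30,50,70,85])]
        ry=[np.percentile(b[abs(b[:,0]-x)<8,1],1) for x in np.percentile(b[:,0],[15,30,50,70,85])]
        print(n,yaw,'left',np.round(ly),'right',np.round(ry),'front',np.round(fx),'back',np.round(bx))
    if n=='side':
        t=(d>0)&(hsv[...,2]<75)&(W[...,2]>142)&(W[...,2]<180)&(W[...,0]>450)&(W[...,0]<540)&(W[...,1]>0)&(W[...,1]<200)
        print(W[t].shape, np.percentile(W[t],[3,25,50,75,97],axis=0).round(1)); 
        v,u=np.nonzero(t); print(u.min(),u.max(),v.min(),v.max())
        M=cams.camera_model('side')
        v,u=np.nonzero((hsv[...,2]<60)); k=(abs(u-264)<14)&(abs(v-228)<14)
        for r in range(214,244): print(r, ''.join('%4d'%x for x in hsv[r,254:280,2]))
E
```

```text
scene 7 left [152. 155. 158. 156. 155.] right [-127. -120. -120. -141. -120.] front [575. 564. 597. 560. 559.] back [794. 790. 784. 783. 784.]
scene 8 left [142. 141. 146. 143. 143.] right [-138. -133. -131. -153. -132.] front [574. 563. 599. 561. 561.] back [793. 789. 784. 784. 785.]
scene 9 left [132. 130. 134. 129. 130.] right [-148. -145. -143. -165. -145.] front [571. 563. 601. 562. 561.] back [791. 789. 783. 785. 787.]
scene 10 left [121. 116. 121. 115. 118.] right [-158. -156. -156. -178. -158.] front [570. 561. 602. 563. 562.] back [790. 788. 781. 785. 787.]
scene 11 left [110. 105. 110. 102. 105.] right [-170. -167. -169. -188. -172.] front [566. 560. 631. 563. 563.] back [788. 786. 780. 787. 788.]
side 7 left [152. 153. 155. 159. 159.] right [ -50. -101. -110. -144. -142.] front [608. 557. 513. 559. 550.] back [783. 783. 778. 775. 776.]
side 8 left [141. 143. 144. 147. 146.] right [ -60. -113. -122. -156. -155.] front [608. 556. 513. 558. 552.] back [782. 781. 778. 776. 778.]
side 9 left [131. 132. 133. 134. 133.] right [ -70. -123. -134. -169. -166.] front [606. 555. 516. 
[... 3029 characters left out ...]
18 116 116 118 118 118 116  94  85  79  86  86
238   60  59  60 113 115 116 117 117 113 113 120 124 118 116 118 117 116 120 117 117 116  91  85  85  86  86
239   63  59  53 113 116 116 117 116 116 116 116 115 117 117 115 115 116 115 118 107  97  89  88  87  86  86
240   61  61  54  91 113 117 117 114 114 116 115 115 117 117 119 116 117 118 108  93  85  86  88  84  87  86
241   61  61  56  64  80  94 106 117 114 116 116 115 115 118 118 116 107  96  91  84  87  89  86  87  84  86
242   62  61  51  53  55  64  74  87 103 114 116 117 117 119 113 101  93  86  85  85  86  86  85  88  87  89
243   93  70  57  55  53  53  55  57  71  87 102 114 118  96  83  82  84  84  85  84  85  87  86  87  86  84
```

Request:
{"api": "move_arm", "payload": {
  "targets": [
    [0,0,-4.5,0,0,0,0],
    [0,0,-4.5,0,0,0,0],
    [0,0,0,-0.03,-0.015,0,0],
    [0,0,0,-0.03,-0.015,0,0],
    [0,0,0,-0.03,-0.015,0,0]
  ]
}}

```text
clock: 0.52
ee_pos: [577.6, 30.5, 230.3]
ee_rot: [-0.0, 0.997, 0.078, -0.001]
ft_force: [0.4, 0.2, 0.5]
width: 25.3
```

Request:
{"api": "move_arm", "payload": {
  "targets": [
    [0,0,0,-0.03,-0.015,0,0],
    [0,0,0,-0.028,-0.015,0,0],
    [0,0,0,0,-0.008,0,0],
    [0,0,0,0,0,0,0],
    [0,0,0,0,0,0,0]
  ]
}}

```text
clock: 0.93
ee_pos: [516.6, 59.0, 231.6]
ee_rot: [0.0, 0.997, 0.079, 0.001]
ft_force: [1.3, 0.2, -0.6]
width: -0.2
```

```bash
python3 - <<'E'
from station import bot,cams
import numpy as np,cv2
o=bot.get_obs(); print({k:np.round(o[k],3) for k in('clock','ee_pos','ee_rot','ft_force','width')})
for n in ("wrist","side"):
    M=cams.camera_model(n)
    p,d=cams.camera(n); cv2.imwrite(f"pics/{n}1.png",p); np.save(f"pics/{n}1.npy",d)
    np.savez(f"pics/{n}1m.npz",**M)
    if n=='side': cv2.imwrite("pics/side1z.png",cv2.resize(p[180:300,200:400],None,fx=4,fy=4))
E
```

```text
{'clock': np.float64(0.933), 'ee_pos': array([516.601,  58.968, 231.575]), 'ee_rot': array([0.   , 0.997, 0.079, 0.001]), 'ft_force': array([ 1.331,  0.162, -0.647]), 'width': np.float64(-0.165)}
```

View pics/wrist1.png

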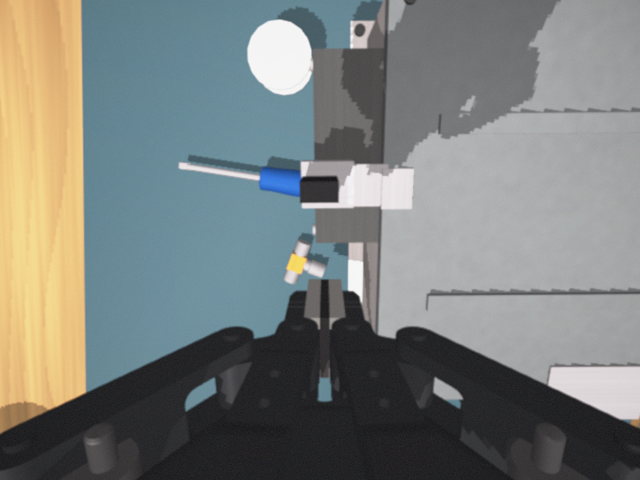

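View pics/side1z.png

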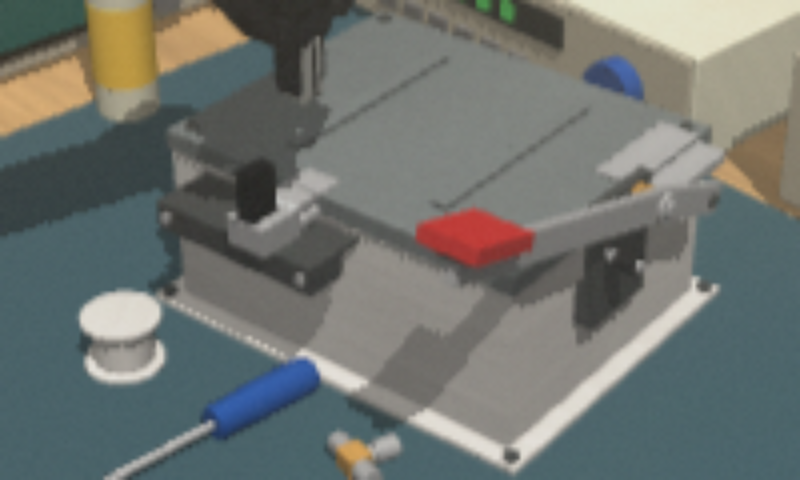

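```bash
python3 - <<'E'
from h import *
M=np.load("pics/wrist1m.npz"); d=np.load("pics/wrist1.npy"); p=cv2.imread("pics/wrist1.png")
W=cloud(d,M); a=np.radians(9);c,s=np.cos(a),np.sin(a)
print('cam',-M['R'].T@M['t'])
B=np.stack([W[...,0]*c+W[...,1]*s,-W[...,0]*s+W[...,1]*c,W[...,2]],-1)
m=(d>0)&(W[...,2]>160)&(W[...,2]<180); m[:150]=0;m[230:]=0;m[:,:290]=0;m[:,350:]=0
q=B[m]; print(len(q),np.percentile(q,[1,5,50,95,99],axis=0).round(1))
v,u=np.nonzero(m);print(u.min(),u.max(),v.min(),v.max())
for r in (60,90,110,230,250,280): # lid front edge
    for cc in range(350,420):
        if abs(B[r,cc,2]-136)<4 and abs(B[r,cc+4,2]-136)<4: print(r,cc,W[r,cc].round(1),B[r,cc].round(1));break
E
```

```text
cam [505.70230998 124.43896344 374.42362039]
925 [[505.7   9.6 161. ]
 [506.4  10.3 166.7]
 [516.4  16.4 170.7]
 [526.1  21.6 171.8]
 [527.   21.8 172.3]]
299 338 179 202
60 386 [535.7 176.3 133.3] [556.7  90.3 133.3]
90 385 [538.4 159.4 134.4] [556.7  73.2 134.4]
110 385 [540.4 147.7 136.5] [556.9  61.4 136.5]
230 380 [553.2  71.4 132. ] [557.6 -16.1 132. ]
250 380 [555.7  57.8 134. ] [557.9 -29.8 134. ]
280 379 [559.4  35.9 133.8] [558.1 -52.  133.8]
```

The wrist view shows the thumb piece at (320,189), and the fingertips are about 21 mm to its right. I'll descend beside it.

Request:
{"api": "move_arm", "payload": {
  "targets": [
    [0,0,-0.5,-0.003,0,0.015,0],
    [0,0,0,0,0,0.02,0],
    [0,0,0,0,0,0.02,0],
    [0,0,0,0,0,0.018,0],
    [0,0,0,0,0,0.009,0]
  ]
}}

```text
clock: 1.45
ee_pos: [512.7, 57.3, 146.9]
ee_rot: [0.0, 0.997, 0.082, -0.002]
ft_force: [-0.7, -0.6, 0.0]
width: -0.5
```

Request:
{"api": "move_arm", "payload": {
  "targets": [
    [0,0,0,0,-0.004,0,0],
    [0,0,0,0,-0.005,0,0],
    [0,0,0,0,-0.004,0,0],
    [0,0,0,0,-0.003,0,0],
    [0,0,0,0,-0.002,0,0]
  ]
}}

```text
clock: 1.87
ee_pos: [510.5, 77.1, 150.4]
ee_rot: [-0.0, 0.997, 0.083, 0.001]
ft_force: [-0.2, 0.6, 0.2]
width: 0.2
```

Request:
{"api": "move_arm", "payload": {
  "targets": [
    [0,0,0,0,-0.002,0,0],
    [0,0,0,0,-0.002,0,0],
    [0,0,0,0,-0.002,0,0],
    [0,0,0,0,-0.002,0,0],
    [0,0,0,0,-0.002,0,0]
  ]
}}

```text
clock: 2.28
ee_pos: [508.6, 85.7, 149.6]
ee_rot: [0.0, 0.997, 0.082, 0.0]
ft_force: [1.2, -1.7, 1.3]
width: -0.3
```

Request:
{"api": "move_arm", "payload": {
  "targets": [
    [0,0,0,0,-0.0025,0,0],
    [0,0,0,0,-0.0025,0,0],
    [0,0,0,0,-0.0025,0,0],
    [0,0,0,0,-0.0025,0,0],
    [0,0,0,0,-0.0025,0,0]
  ]
}}

```text
clock: 2.7
ee_pos: [506.3, 98.6, 149.3]
ee_rot: [-0.0, 0.997, 0.083, 0.0]
ft_force: [1.0, -3.0, 0.6]
width: -0.3
```

Request:
{"api": "move_arm", "payload": {
  "targets": [
    [0,0,0,0,-0.0025,0,0],
    [0,0,0,0,-0.0025,0,0],
    [0,0,0,0,-0.0025,0,0],
    [0,0,0,0,-0.0025,0,0],
    [0,0,0,0,-0.0025,0,0]
  ]
}}

```text
clock: 3.12
ee_pos: [504.2, 110.9, 149.3]
ee_rot: [-0.0, 0.997, 0.083, 0.0]
ft_force: [2.2, -2.5, 0.7]
width: 0.2
```

Request:
{"api": "move_arm", "payload": {
  "targets": [
    [0,0,0,0,-0.0025,0,0],
    [0,0,0,0,-0.002,0,0],
    [0,0,0,0,-0.001,0,0],
    [0,0,0,0,0,0,0],
    [0,0,0,0,0,0,0]
  ]
}}

```text
clock: 3.53
ee_pos: [502.7, 116.5, 149.1]
ee_rot: [-0.0, 0.997, 0.083, -0.001]
ft_force: [-0.1, -0.4, -0.4]
width: 0.3
```

```bash
python3 - <<'E'
from station import bot,cams
from h import *
o=bot.get_obs(); print({k:np.round(o[k],3) for k in('clock','ee_pos','ee_rot','ft_force','width')})
M=cams.camera_model('wrist');p,d=cams.camera('wrist');cv2.imwrite('pics/wrist2.png',p)
W=cloud(d,M);a=np.radians(9.3);c,s=np.cos(a),np.sin(a)
B=np.stack([W[...,0]*c+W[...,1]*s,-W[...,0]*s+W[...,1]*c,W[...,2]],-1)
m=(d>0)&(abs(W[...,2]-170)<5)&(B[...,1]>25)&(B[...,1]<80)&(abs(B[...,0]-516)<25)
m[:, :]&=p.max(2)<75
q=B[m];print(len(q),np.percentile(q,[2,50,98],axis=0).round(1))
E
```

```text
{'clock': np.float64(3.533), 'ee_pos': array([502.668, 116.529, 149.1  ]), 'ee_rot': array([-0.   ,  0.997,  0.083, -0.001]), 'ft_force': array([-0.087, -0.431, -0.445]), 'width': np.float64(0.321)}
2654 [[503.   41.3 165.6]
 [516.   51.3 170.7]
 [526.7  57.9 173.9]]
```

View pics/wrist2.png

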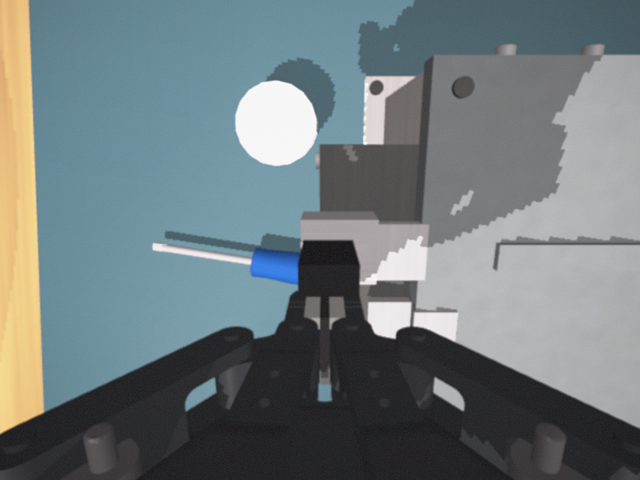

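Request:
{"api": "move_arm", "payload": {
  "targets": [
    [0,0,0,0,-0.0015,0,0],
    [0,0,0,0,0,0,0],
    [0,0,0,0,0.008,0,0],
    [0,0,0,0,0.01,0,0],
    [0,0,0,0,0.005,-0.005,0]
  ]
}}

```text
clock: 4.0
ee_pos: [506.3, 93.0, 153.6]
ee_rot: [0.0, 0.997, 0.082, -0.001]
ft_force: [-0.2, 0.2, 0.2]
width: -0.5
```

Request:
{"api": "move_arm", "payload": {
  "targets": [
    [0,0,0,0,0,-0.02,0],
    [0,0,0,0,0,-0.03,0],
    [0,0,0,0,0,-0.035,0],
    [0,0,0,0,0,-0.03,0],
    [0,0,0,0,0,-0.015,0]
  ]
}}

```text
clock: 4.42
ee_pos: [508.5, 94.6, 288.9]
ee_rot: [-0.001, 0.997, 0.082, 0.003]
ft_force: [1.1, -0.7, 0.6]
width: -0.5
```

```bash
python3 - <<'E'
from station import bot,cams
from h import *
o=bot.get_obs(); print({k:np.round(o[k],3) for k in('clock','ee_pos','ee_rot','ft_force','width')})
M=cams.camera_model('wrist');p,d=cams.camera('wrist');cv2.imwrite('pics/wrist3.png',p)
W=cloud(d,M);a=np.radians(9);c,s=np.cos(a),np.sin(a)
B=np.stack([W[...,0]*c+W[...,1]*s,-W[...,0]*s+W[...,1]*c,W[...,2]],-1)
m=(d>0)&(abs(W[...,2]-170)<4)&(B[...,1]>25)&(B[...,1]<80)&(abs(B[...,0]-516)<25)&(p.max(2)<75)
q=B[m];print(len(q),np.percentile(q,[2,50,98],axis=0).round(1))
p,d=cams.camera('side');cv2.imwrite('pics/side3z.png',cv2.resize(p[180:300,200:400],None,fx=4,fy=4))
E
```

```text
{'clock': np.float64(4.417), 'ee_pos': array([508.48 ,  94.599, 288.929]), 'ee_rot': array([-0.001,  0.997,  0.082,  0.003]), 'ft_force': array([ 1.068, -0.657,  0.561]), 'width': np.float64(-0.513)}
463 [[505.8  50.4 169.3]
 [515.7  55.5 170.8]
 [525.6  60.9 172.1]]
```

View pics/wrist3.png

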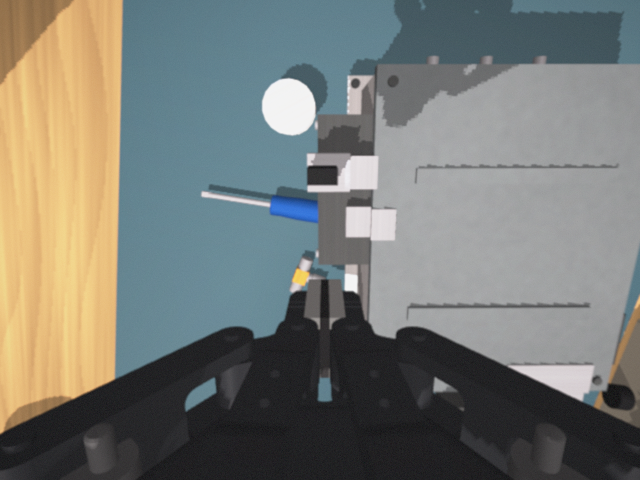

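View pics/side3z.png

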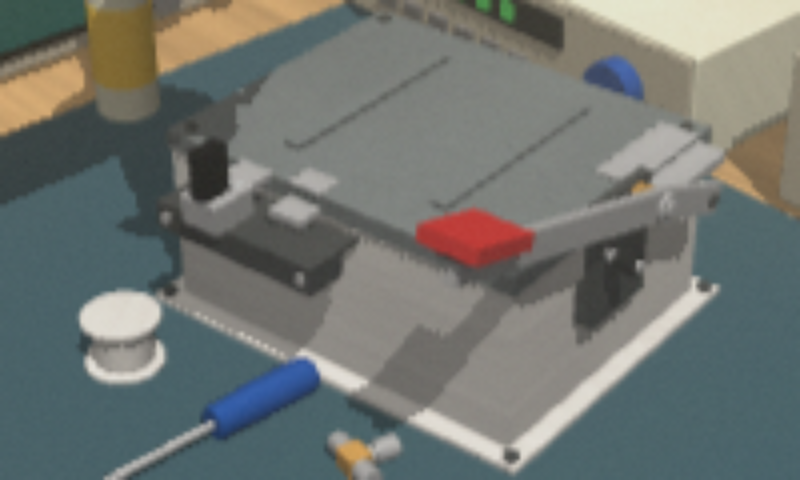

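The thumb piece has moved 39.5 mm and the hook tab is clear of the keeper ear, so the latch is open. The lid is still closed. Now I'll move over to the lever pad.

Request:
{"api": "move_arm", "payload": {
  "targets": [
    [0,0,0,-0.005,0.02,0,0],
    [0,0,0,-0.008,0.035,0,0],
    [0,0,0,-0.008,0.035,0,0],
    [0,0,0,-0.008,0.035,0,0],
    [0,0,0,-0.005,0.03,0,0]
  ]
}}

```text
clock: 4.93
ee_pos: [497.3, -66.6, 283.3]
ee_rot: [0.0, 0.997, 0.082, -0.001]
ft_force: [0.4, -0.1, 0.2]
width: -0.0
```

Request:
{"api": "move_arm", "payload": {
  "targets": [
    [0,0,0,-0.003,0.02,0,0],
    [0,0,0,-0.001,0.012,0,0],
    [0,0,0,0,0.005,0,0],
    [0,0,0,0,0,0,0],
    [0,0,0,0,0,0,0]
  ]
}}

```text
clock: 5.35
ee_pos: [501.0, -99.3, 283.9]
ee_rot: [-0.001, 0.996, 0.084, -0.0]
ft_force: [0.9, 0.1, -0.2]
width: 0.3
```

```bash
python3 - <<'E'
from station import bot,cams
from h import *
o=bot.get_obs(); print({k:np.round(o[k],3) for k in('clock','ee_pos','ee_rot','ft_force','width')})
a=np.radians(9.4);c,s=np.cos(a),np.sin(a)
R=np.array([[c,-s],[s,c]])
for n,(y0,x0) in (('side',(160,220)),('scene',(150,180))):
    p,d=cams.camera(n);M=cams.camera_model(n);W=cloud(d,M)
    hsv=cv2.cvtColor(p,cv2.COLOR_BGR2HSV)
    red=((hsv[...,0]<8)|(hsv[...,0]>172))&(hsv[...,1]>150)&(d>0)&(abs(W[...,0]-505)<60)&(abs(W[...,1]+101)<50)
    q=W[red]; b=q[:,:2]@R
    # deviation from top plane (tilt .3 about by)
    print(n,len(q),'box',np.percentile(b,[1,50,99],axis=0).round(1),'z',np.percentile(q[:,2],[1,50,99]).round(1))
    cv2.imwrite(f'pics/{n}4z.png',cv2.resize(p[y0:y0+130,x0:x0+180],None,fx=4,fy=4))
print('tcp',o['ee_pos'][:2]@R)
E
```

```text
{'clock': np.float64(5.35), 'ee_pos': array([501.027, -99.303, 283.865]), 'ee_rot': array([-0.001,  0.996,  0.084, -0.   ]), 'ft_force': array([ 0.873,  0.134, -0.23 ]), 'width': np.float64(0.272)}
side 252 box [[ 451.7 -202.1]
 [ 468.1 -186.7]
 [ 501.3 -163.2]] z [209.7 223.  230.3]
scene 344 box [[ 459.3 -202.2]
 [ 484.7 -183. ]
 [ 509.4 -162.1]] z [209.2 220.4 230.4]
tcp [ 478.08020722 -179.80005268]
```

View pics/side4z.png

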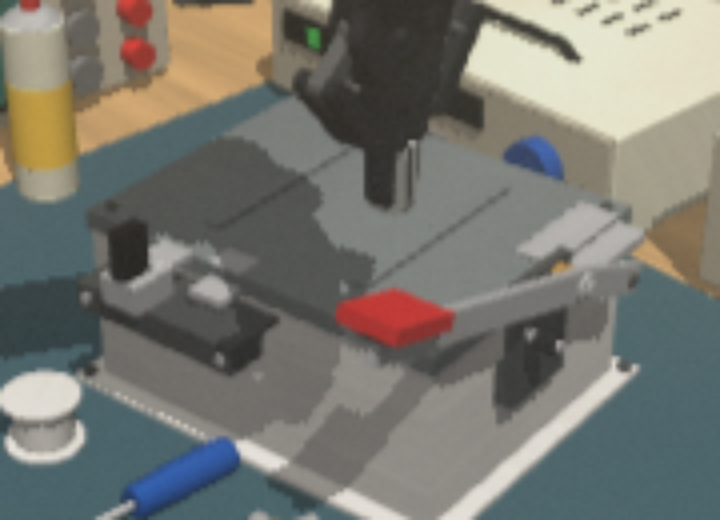

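View pics/scene4z.png

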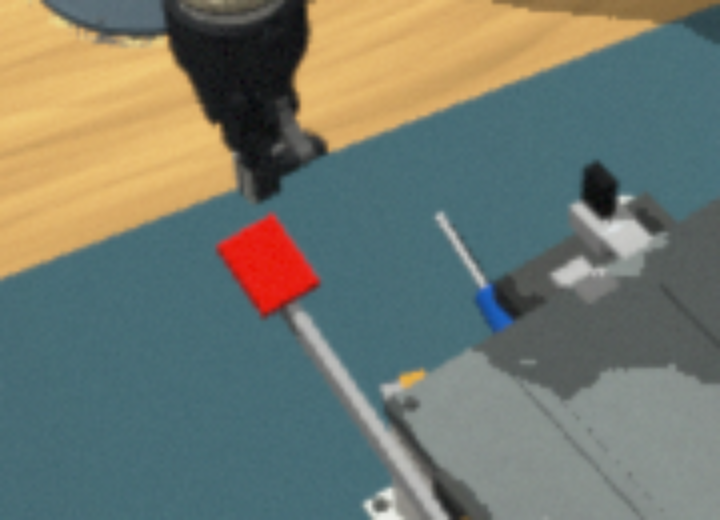

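Request:
{"api": "move_arm", "payload": {
  "targets": [
    [0,0,0,0,0.001,0.01,0],
    [0,0,0,0,0.001,0.015,0],
    [0,0,0,0,0,0.013,0],
    [0,0,0,0,0,0.008,0],
    [0,0,0,0,0,0.004,0]
  ]
}}

```text
clock: 5.87
ee_pos: [500.5, -101.9, 232.6]
ee_rot: [-0.0, 0.997, 0.083, -0.001]
ft_force: [-0.4, -0.1, -0.6]
width: 0.3
```

Request:
{"api": "move_arm", "payload": {
  "targets": [
    [0,0,0,0,0,0.002,0],
    [0,0,0,0,0,0.002,0],
    [0,0,0,0,0,0.002,0],
    [0,0,0,0,0,0.002,0],
    [0,0,0,0,0,0.002,0]
  ]
}}

```text
clock: 6.28
ee_pos: [501.6, -102.8, 224.6]
ee_rot: [0.0, 0.997, 0.083, 0.001]
ft_force: [0.2, 0.2, 0.3]
width: -0.1
```

Request:
{"api": "move_arm", "payload": {
  "targets": [
    [0,0,0,0,0,0.002,0],
    [0,0,0,0,0,0.002,0],
    [0,0,0,0,0,0.002,0],
    [0,0,0,0,0,0.002,0],
    [0,0,0,0,0,0.002,0]
  ]
}}

```text
clock: 6.7
ee_pos: [501.6, -103.1, 215.6]
ee_rot: [0.0, 0.997, 0.083, 0.001]
ft_force: [-2.2, 0.3, 6.8]
width: -0.0
```

Request:
{"api": "move_arm", "payload": {
  "targets": [
    [0,0,0,0,0,0.002,0],
    [0,0,0,0,0,0.002,0],
    [0,0,0,0,0,0.002,0],
    [0,0,0,0,0,0.002,0],
    [0,0,0,0,0,0.002,0]
  ]
}}

```text
clock: 7.12
ee_pos: [501.4, -103.2, 205.5]
ee_rot: [0.0, 0.997, 0.083, 0.0]
ft_force: [-4.0, -0.8, 7.7]
width: 0.1
```

```bash
cat > look.py <<'E'
import sys
from station import bot,cams
from h import *
o=bot.get_obs(); print({k:np.round(o[k],2) for k in('clock','ee_pos','ft_force')})
k=sys.argv[1]
p,d=cams.camera('side');cv2.imwrite(f'pics/side{k}z.png',cv2.resize(p[100:300,200:420],None,fx=3,fy=3))
E
python3 look.py 5
```

```text
{'clock': np.float64(7.12), 'ee_pos': array([ 501.35, -103.22,  205.5 ]), 'ft_force': array([-4.01, -0.77,  7.75])}
```

View pics/side5z.png

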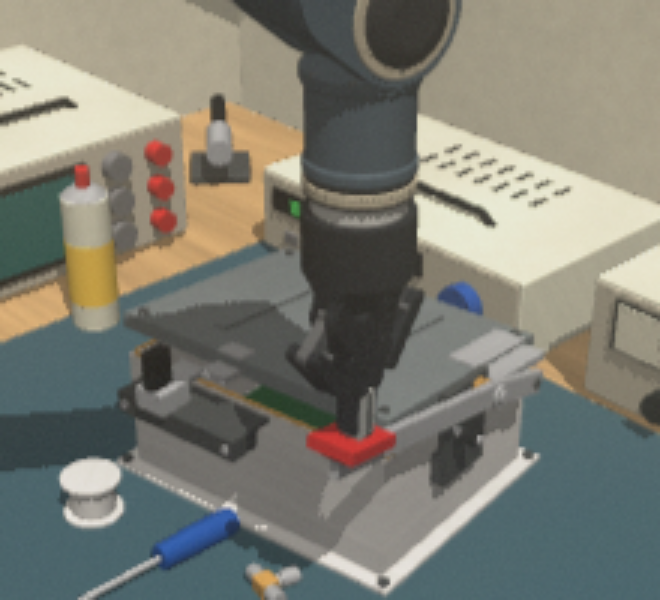

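The side view shows the green board through the gap as the lid rises, with the fingers on the pad at (350,440). I'll carry on down.

Request:
{"api": "move_arm", "payload": {
  "targets": [
    [0,0,0,0,0,0.0025,0],
    [0,0,0,0,0,0.0025,0],
    [0,0,0,0,0,0.0025,0],
    [0,0,0,0,0,0.0025,0],
    [0,0,0,0,0,0.0025,0]
  ]
}}

```text
clock: 7.58
ee_pos: [501.1, -103.3, 192.8]
ee_rot: [0.0, 0.997, 0.083, -0.0]
ft_force: [-3.4, -0.7, 7.7]
width: 0.1
```

Request:
{"api": "move_arm", "payload": {
  "targets": [
    [0,0,0,0,0,0.0025,0],
    [0,0,0,0,0,0.0025,0],
    [0,0,0,0,0,0.0025,0],
    [0,0,0,0,0,0.0025,0],
    [0,0,0,0,0,0.0025,0]
  ]
}}

```text
clock: 8.0
ee_pos: [500.1, -103.5, 180.1]
ee_rot: [0.0, 0.997, 0.083, -0.001]
ft_force: [-6.2, -0.1, 8.8]
width: -0.1
```

Request:
{"api": "move_arm", "payload": {
  "targets": [
    [0,0,0,0,0,0.0025,0],
    [0,0,0,0,0,0.0025,0],
    [0,0,0,0,0,0.0025,0],
    [0,0,0,0,0,0.0025,0],
    [0,0,0,0,0,0.0025,0]
  ]
}}

```text
clock: 8.42
ee_pos: [499.7, -103.5, 167.4]
ee_rot: [0.0, 0.997, 0.082, -0.002]
ft_force: [-4.9, -1.5, 8.4]
width: -0.0
```

Request:
{"api": "move_arm", "payload": {
  "targets": [
    [0,0,0,0,0,0.0025,0],
    [0,0,0,0,0,0.0025,0],
    [0,0,0,0,0,0.0025,0],
    [0,0,0,0,0,0.0025,0],
    [0,0,0,0,0,0.0025,0]
  ]
}}

```text
clock: 8.83
ee_pos: [499.0, -103.6, 154.7]
ee_rot: [0.0, 0.997, 0.082, -0.002]
ft_force: [-6.8, -1.9, 8.6]
width: 0.2
```

```bash
python3 look.py 6
```

```text
{'clock': np.float64(8.83), 'ee_pos': array([ 499.04, -103.64,  154.67]), 'ft_force': array([-6.76, -1.93,  8.56])}
```

View pics/side6z.png

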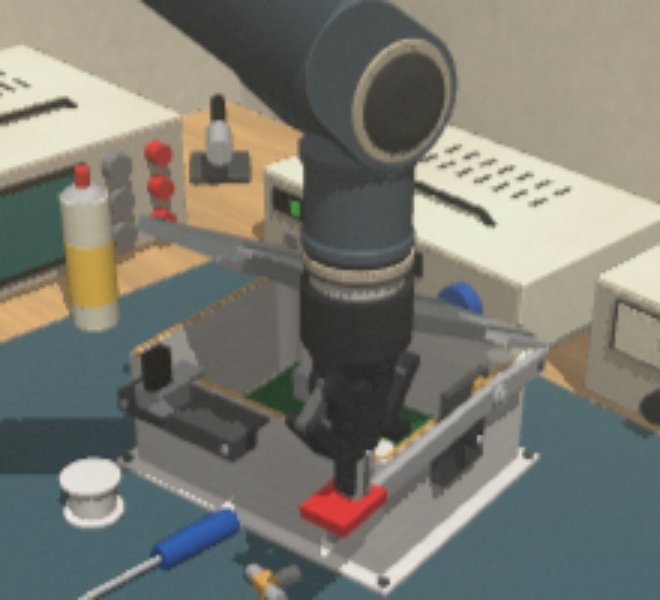

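Request:
{"api": "move_arm", "payload": {
  "targets": [
    [0,0,0,-0.001,0,0.0025,0],
    [0,0,0,-0.001,0,0.0025,0],
    [0,0,0,-0.001,0,0.0025,0],
    [0,0,0,-0.001,0,0.0025,0],
    [0,0,0,0,0,0.0025,0]
  ]
}}

```text
clock: 9.3
ee_pos: [498.6, -103.8, 143.3]
ee_rot: [0.0, 0.997, 0.083, 0.002]
ft_force: [-1.4, -0.5, 8.6]
width: 0.2
```

Request:
{"api": "move_arm", "payload": {
  "targets": [
    [0,0,0,0,0,0.0025,0],
    [0,0,0,0,0,0.0025,0],
    [0,0,0,0,0,0.0025,0],
    [0,0,0,0,0,0.0025,0],
    [0,0,0,0,0,0.0025,0]
  ]
}}

```text
clock: 9.72
ee_pos: [498.8, -103.7, 130.7]
ee_rot: [0.0, 0.997, 0.083, 0.002]
ft_force: [-1.1, 0.2, 7.1]
width: -0.2
```

Request:
{"api": "move_arm", "payload": {
  "targets": [
    [0,0,0,0,0,0.0025,0],
    [0,0,0,0,0,0.0025,0],
    [0,0,0,0,0,0.002,0],
    [0,0,0,0,0,0.002,0],
    [0,0,0,0,0,0.0015,0]
  ]
}}

```text
clock: 10.13
ee_pos: [499.6, -103.6, 120.3]
ee_rot: [0.0, 0.997, 0.083, 0.003]
ft_force: [0.4, 0.0, 7.1]
width: 0.2
```

```bash
python3 look.py 7
```

```text
{'clock': np.float64(10.13), 'ee_pos': array([ 499.62, -103.55,  120.31]), 'ft_force': array([0.37, 0.03, 7.12])}
```

View pics/side7z.png

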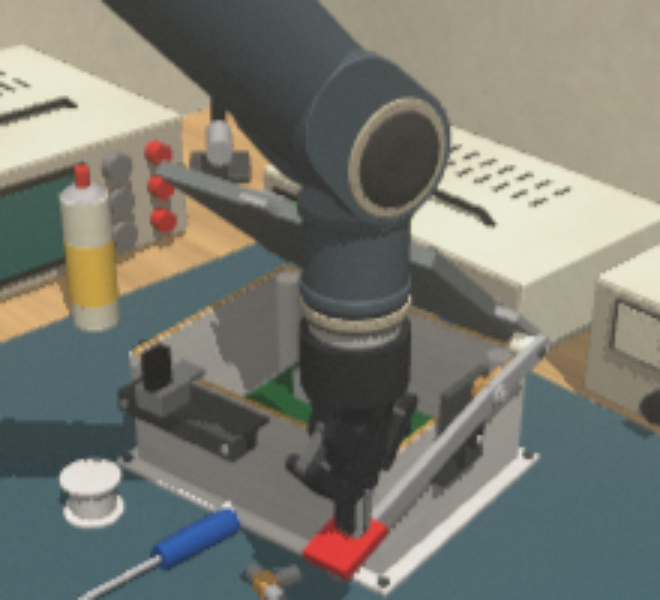

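Request:
{"api": "move_arm", "payload": {
  "targets": [
    [0,0,0,0,0,0.0015,0],
    [0,0,0,0,0,0.0015,0],
    [0,0,0,0,0,0.0015,0],
    [0,0,0,0,0,0.0015,0],
    [0,0,0,0,0,0.0015,0]
  ]
}}

```text
clock: 10.6
ee_pos: [500.5, -103.4, 113.1]
ee_rot: [0.0, 0.997, 0.083, 0.003]
ft_force: [1.2, -0.1, 7.4]
width: -0.3
```

Request:
{"api": "move_arm", "payload": {
  "targets": [
    [0,0,0,0,0,0.001,0],
    [0,0,0,0,0,0.001,0],
    [0,0,0,0,0,0.001,0],
    [0,0,0,0,0,0.001,0],
    [0,0,0,0,0,0.001,0]
  ]
}}

```text
clock: 11.02
ee_pos: [501.2, -103.3, 108.4]
ee_rot: [0.001, 0.997, 0.083, 0.004]
ft_force: [3.6, 0.6, 6.5]
width: -0.2
```

Request:
{"api": "move_arm", "payload": {
  "targets": [
    [0,0,0,0.0005,0,0.0008,0],
    [0,0,0,0.0005,0,0.0008,0],
    [0,0,0,0,0,0.0008,0],
    [0,0,0,0,0,0,0],
    [0,0,0,0,0,0,0]
  ]
}}

```text
clock: 11.43
ee_pos: [501.2, -103.3, 105.5]
ee_rot: [0.0, 0.997, 0.083, 0.003]
ft_force: [1.4, 0.2, 5.3]
width: -0.1
```

Request:
{"api": "move_arm", "payload": {
  "targets": [
    [0,0,0,0,0,0.0008,0],
    [0,0,0,0,0,0.0008,0],
    [0,0,0,0,0,0,0],
    [0,0,0,0,0,0,0],
    [0,0,0,0,0,0,0]
  ]
}}

```text
clock: 11.85
ee_pos: [501.5, -103.3, 105.0]
ee_rot: [0.0, 0.997, 0.083, 0.003]
ft_force: [-1.6, 1.4, 13.2]
width: -0.0
```

The force jumped from 5 N to 13 N, so the lever is on its stop. I'll check with the cameras.

```bash
python3 look.py 8; python3 - <<'E'
from station import bot,cams
from h import *
p,d=cams.camera('scene');cv2.imwrite('pics/scene8.png',p)
W=cloud(d,cams.camera_model('scene'))
hsv=cv2.cvtColor(p,cv2.COLOR_BGR2HSV)
a=np.radians(9.4);c,s=np.cos(a),np.sin(a);R=np.array([[c,-s],[s,c]])
red=((hsv[...,0]<8)|(hsv[...,0]>172))&(hsv[...,1]>150)&(d>0)&(abs(W[...,0]-505)<70)&(abs(W[...,1]+101)<60)
q=W[red];b=q[:,:2]@R
k=(np.ptp(b[:,0]),)
A=np.c_[b[:,0]-672.5,np.ones(len(b))];sl=np.linalg.lstsq(A,q[:,2],rcond=None)[0]
print('pad',len(q),np.percentile(b,[1,50,99],axis=0).round(1),np.percentile(q[:,2],[1,50,99]).round(1),'slope',sl, 'z at -200',sl@[-200,1])
B=np.concatenate([W[...,:2]@R,W[...,2:]],-1)
m=(d>0)&(B[...,2]>160)&(B[...,2]<330)&(B[...,0]>600)&(B[...,0]<790)&(abs(B[...,1]+10)<135)&(p.max(2)<190)
q=B[m];A=np.c_[q[:,0],np.ones(len(q))]
import numpy as np
for _ in range(5):
    f=np.polyfit(q[:,0],q[:,2],1);r=abs(np.polyval(f,q[:,0])-q[:,2]);q=q[r<max(6,2*np.median(r))]
print('lid angle',np.arctan(-f[0]),len(q))
print(bot.get_obs()['ft_force'],bot.get_obs()['ee_pos'])
E
```

```text
{'clock': np.float64(11.85), 'ee_pos': array([ 501.49, -103.29,  104.99]), 'ft_force': array([-1.64,  1.44, 13.22])}
pad 139 [[ 448.8 -202.6]
 [ 490.1 -191.3]
 [ 522.6 -163.6]] [ 90.4 104.  163.8] slope [  0.44940782 189.16407411] z at -200 99.28250957221042
lid angle 0.783295393393533 7249
[ 0.04579247  0.17603451 12.72291877] [ 501.47122695 -103.28664923  104.97648441]
```

View pics/side8z.png

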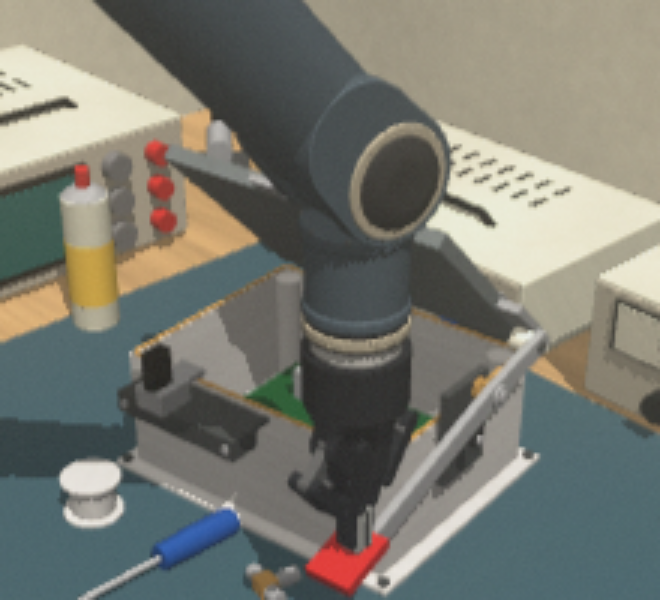

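View pics/scene8.png

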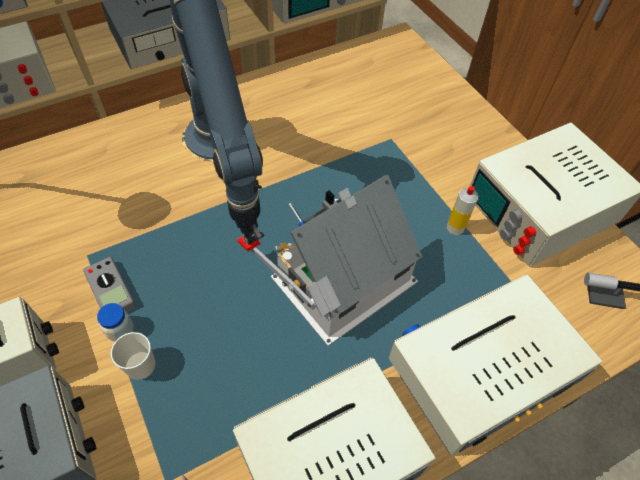

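The lid stands at about 0.78 rad, the pad is at its stop with a steady 12.7 N, and nothing else has moved. Handing in.

```bash
python3 -c "
from station import bot
bot.hand_in()
o=bot.get_obs();print(o['clock'],o['ft_force'],o['ee_pos'])"
```

```text
the job is handed in; nothing more can be done
the job is handed in; nothing more can be done
```

The test box is open and the job is handed in, with the closed fingertips still holding the lever down. Handing in took place at about 12 s on the robot's clock, against the 48 s limit.

- **Latch:** I pushed the thumb piece 39.5 mm across, with no more than about 3 N read at the wrist. The wrist camera then showed the hook tab clear of the lid's keeper ear.
- **Lever:** I pressed the pad down at up to about 9 N, until the force jumped from 5 to 13 N at the lower stop. Sideways force on the pad reached about 7 N midway, so I shifted the fingers a few millimetres to relieve it.
- **Last checks:** The fitted lid angle was 0.783 rad, against about 0.79 expected. The hold was steady at 12.7 N. The views showed nothing touching the lid and the other bench items where they were; I compared those by eye only.
- **Weak check:** The fit of the pad's slope at the end was poor (0.45 measured, about 0.31 expected). The gripper hid much of the pad, and the red mask may have caught other red pixels. The fitted pad height of 99 mm against 101 mm, the force jump and the lid angle all agree that the lever is at its stop.

I could not read the state after handing in, so the final second of holding is not confirmed.

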